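# Release the latched key of the lamp selector

### The job

One of the four identical latching keys of the microscope's lamp selector was left latched down. Find it, tapping the keys only lightly with a fingertip, and press that key home so that it springs back and all four keys stand fully up. Never push a key that is up down more than a few millimetres, and do not pick up or shift any of the things lying around.

Things in the scene. Friction and masses are not known exactly. Their poses are not given: they have to be found in the camera images.
- row: the lamp selector, fixed to the table: aluminium tray 256 mm long in its own y, 150 mm in x, with four identical grey key units side by side along y (57 mm apart, tops 58 mm above the table) and a white supply box 50 mm high on their +x side. Origin on the table, midway along the row; the key centres lie 5 mm to its -x. z up. Its -x side faces roughly to the robot.
- row_mid (a point): fixed point midway along the line of key centres, at the height of an up key's top (72 mm). Axes as the selector's. The keys go 9 mm straight down against springs. An up key stands 14 mm proud of its unit, yields from about 2 N (1.5 mm down at 3 N, 5 mm at 5.5 N), and comes back up when let go. The latched key stands about 10 mm proud.
- key_a_top (a point): centre of the top face of one of four identical white keys (32 x 32 mm, edges rounded 3 mm); moves with the key. World z 72 mm fully up, about 68 mm latched, 63 mm at its stop. A latched key feels rigid up to about 4 N; pressed to its stop (5 mm more, 8 to 10 N), held there half a second and let go, it springs up; if let go too fast, press again. Letters tell neither place nor which is latched.
- key_b_top (a point): centre of the top face of one of four identical white keys (32 x 32 mm, edges rounded 3 mm); moves with the key. World z 72 mm fully up, about 68 mm latched, 63 mm at its stop. A latched key feels rigid up to about 4 N; pressed to its stop (5 mm more, 8 to 10 N), held there half a second and let go, it springs up; if let go too fast, press again. Letters tell neither place nor which is latched.
- key_c_top (a point): centre of the top face of one of four identical white keys (32 x 32 mm, edges rounded 3 mm); moves with the key. World z 72 mm fully up, about 68 mm latched, 63 mm at its stop. A latched key feels rigid up to about 4 N; pressed to its stop (5 mm more, 8 to 10 N), held there half a second and let go, it springs up; if let go too fast, press again. Letters tell neither place nor which is latched.
- key_d_top (a point): centre of the top face of one of four identical white keys (32 x 32 mm, edges rounded 3 mm); moves with the key. World z 72 mm fully up, about 68 mm latched, 63 mm at its stop. A latched key feels rigid up to about 4 N; pressed to its stop (5 mm more, 8 to 10 N), held there half a second and let go, it springs up; if let go too fast, press again. Letters tell neither place nor which is latched.
- tape_roll: bystander, loose, to be left alone: roll of copper tape standing on its flat side, 60 mm across, 30 mm high. Origin at the centre of its underside, z up.
- flask: bystander, loose, to be left alone: amber glass bottle with a white cap, 44 mm across, 90 mm high. Origin at the centre of its underside, z up.
- objective: bystander, loose, to be left alone: steel microscope objective standing upright, 33 mm across, 48 mm high. Origin at the centre of its underside, z up.
- lens_cap: bystander, loose, to be left alone: flat black lens cap, 40 mm across, 12 mm high. Origin at the centre of its underside, z up.
- tweezers: bystander, loose, to be left alone: dark steel tweezers lying flat, 115 mm long, 6 mm high. Origin at the centre of its underside, z up.
- wafer_box: bystander, loose, to be left alone: pale flat sample box, 75 x 75 x 24 mm. Origin at the centre of its underside, z up.
- fuse_cap: bystander, loose, to be left alone: small brass cap standing on the white supply box of the selector, 18 mm across, 16 mm high. Origin at the centre of its underside, z up.

How it is judged:
By the outcome, as a careful person would: the job done as asked, in the order asked, and still so for the second after the job is handed in, with the robot touching nothing.
It also fails if it takes over 45 s, if anything falls off the work surface, if the arm or the gripper's body presses on something with over 40 N, if the wrist force passes 120 N, or if a joint passes its speed limit or range.

### The arm

A 6-joint arm with a two-finger parallel gripper is mounted at the origin on the work surface. World frame = base frame: x ahead of the robot, y to its left, z up, the work surface at z = 0. Lengths are in m, angles in degrees, forces in N, time in s.
With the tool pointing down it reaches from about 0.25 to 0.725 m from the base axis. Payload 9.7 kg.
Tool frame: the origin (TCP) lies at the very end of the fingers, on their centre line; the grasp point (between the pads) lies tcp_to_grasp behind it (tcp_to_grasp is the distance from the TCP to the grasp point, in m); z points along the fingers, y is the direction in which the jaws open and shut (so a half turn about z gives the same grasp; the last joint's range is limited). The gripper opens to 85 mm and grips with 20 to 120 N. Pads are 22 mm wide; open, the fingers measure 114 mm over their backs; the gripper's body (76 mm by 85 mm) begins 54 mm behind the grasp point. The pads swing forward as they close: fully open they stand 13 mm farther back than shut.
Start: joints at [-69.156, 4.979, 10.078, 95.1, 0, 90], TCP at [0.196, -0.514, 0.231] pointing down, gripper open.
Joint ranges: [-179.16, 179.16], [-48.56, 103.87], [-65.8, 70.77], [-126.05, 130.52], [-82.76, 87.17], [-180, 180]. Speed limits (degrees/s): [127.2, 127.2, 147.25, 180, 180, 180].

### API

Orientations are given as [roll, pitch, yaw] about the fixed x, y, z axes, in that order (R = Rz(yaw) Ry(pitch) Rx(roll)).
In Python, from workcell import * gives the robot as it stands. The module is installed in compiled form; this text tells all that it offers.
- The arm moves only by the shell command python3 -m pendant 'ROWS' [FORCE]. ROWS is JSON, a list of rows, each a list of 3 entries, a list of its own where there are three numbers: the opening in per cent of the stroke, from 0 (shut) to 100 (fully open), then the shift along the world's x, y, z in mm, then the turn, a rotation vector about the world's x, y, z in degrees. A call has 1 to 20 rows; each row is the pose to reach, as a shift and turn from the pose measured when the call began; what a row does not reach only later rows make up. A row lasts 1/8 s, in which the tool goes at most 62.5 mm and 10.7 degrees, less where a joint would pass 70% of its speed; a pose out of reach is approached as far as the arm can. A call with a gripper value outside its range is refused whole. The fingers move at their own pace and stop on an object; FORCE is the grip in N (left out, the last holds). Time passes only in rows, so rows that repeat a pose let the fingers close. It gives the time, the measured TCP pose, the force and the opening at its end, in the units of the state.
- get_obs(): the state, without advancing time (a new reading comes with each control period).
- camera(name): name is "scene" or "top"; returns a dict with "img" (384x512x3 uint8, red, green, blue), "fx", "fy", "cx", "cy" (pixels), "k1" (the pictures are not rectified: a ray, as slopes to the right and down, at radius r is drawn at 1 + k1 r^2 times it, then the intrinsics apply), "cam_to_world" (4x4, takes a point from camera to world coordinates). Camera axes: x right, y down, z forward; pixel columns grow to the right and rows downward; lengths in m; the calibration is good to about 2 mm. A picture is of the moment at which its call begins. There is no depth.
- job_done(): hands the job in, once; it reports no verdict.
Trained networks look in a picture, given as the dict that the camera call returned (one of the last four; its "shot" number tells which), for a name from the list of things; names that differ only in an ending like _2 or _b are one class to them, and where a whole thing is asked for, a point or a joint stands for the part that bears it (a point fixed in the world has none). Each returns a list of dicts, best first, with "confidence" (0 to 1); they miss things now and then, are a little off and sometimes report something else, mostly with a low value. They report only what shows in the picture. A call takes as long as a camera call.
- regions_of(picture, label): "region" (384x512 bool, what is visible of it).
- pinpoint(picture, label): "position" ([x, y, z] in m, in world coordinates, good to about 4 mm: a listed point, or the origin of a listed thing).
The state is a dict: "time": time; "q": joint angles; "qd": joint speeds; "joint_efforts": joint torques, N m; "ee_pos": TCP position; "tcp_rot": TCP orientation; "wrist_force": force on the tool from outside, world axes, zero at the start; "torque": the same for the moment, N m; "opening": finger opening in m.
Only numpy, scipy, OpenCV 4.12 (cv2) and the standard library are available. Lean on these libraries where they do the work, as an engineer would, in place of code of your own. Each camera call takes 0.05 s, during which the arm holds its last target. There are 200 camera calls.

## Working session

There is one attempt and no reset: what is moved stays moved. The work goes in short steps, Python scripts to look and compute and a shell command to move; the robot and the scene stay as the last step left them, time stands still between calls to the robot, and variables do not carry over. Pictures are saved under pics/ and viewed, about 8 in all and at most 12, crops included, and the job is handed in when it is done.

```bash
mkdir -p pics
python3 - <<'E'
from workcell import *
import cv2
o=get_obs();print(o['time'],o['ee_pos'],o['tcp_rot'],o['wrist_force'],o['opening'])
for n in('top','scene'):
    p=camera(n);cv2.imwrite(f'pics/{n}1.png',p['img'][:,:,::-1])
    for l in('row','row_mid','key_a_top','fuse_cap','flask','objective'):
        print(n,l,[(r['position'],round(r['confidence'],2)) for r in pinpoint(p,l)][:6])
E
```

```text
0.0 [ 0.19560482 -0.51379859  0.23056944] [-1.79923380e+02  2.51710685e-03  2.08418188e+01] [-1.17049551 -0.08634992  0.29091095] 0.08514699569241116
top row []
top row_mid [([0.5355, -0.0227, 0.0739], 0.65), ([0.4681, -0.2183, 0.0023], 0.64)]
top key_a_top [([0.55, -0.0804, 0.0724], 0.57)]
top fuse_cap [([0.6225, -0.0893, 0.051], 0.43), ([0.6038, -0.2829, 0.0016], 0.18)]
top flask [([0.6622, -0.0047, -0.0026], 0.71), ([0.5658, -0.1957, 0.0743], 0.21)]
top objective [([0.6062, -0.2816, 0.0029], 0.61)]
scene row [([0.4694, -0.2196, -0.001], 0.5)]
scene row_mid [([0.7204, -0.1355, -0.0041], 0.38)]
scene key_a_top [([0.5451, -0.0811, 0.0712], 0.68)]
scene fuse_cap [([0.6219, -0.0946, 0.0493], 0.54)]
scene flask [([0.6632, 0.0031, 0.0031], 0.68)]
scene objective [([0.6046, -0.2845, -0.0048], 0.7)]
```

View pics/top1.png

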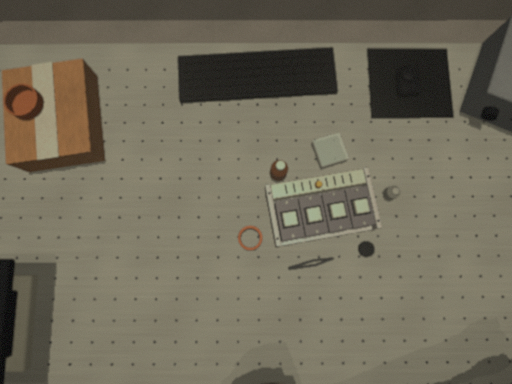

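View pics/scene1.png

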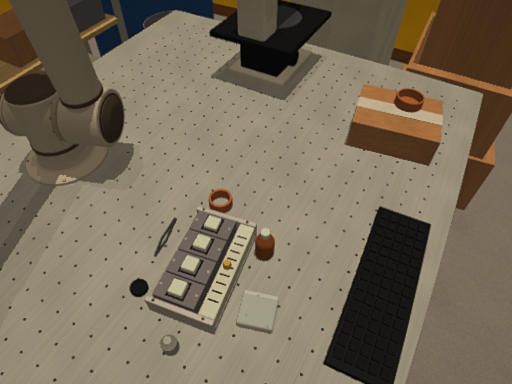

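The top view shows four white keys at about (290,218), (314,214), (338,210) and (362,206), with the flask at (279,170) and the brass cap at (319,184). The scene view agrees. Next I'll compute the key centres.

```bash
cat > h.py <<'E'
from workcell import *
import numpy as np,cv2
def ray(p,u,v):
    K=np.array([[p['fx'],0,p['cx']],[0,p['fy'],p['cy']],[0,0,1.]])
    s=cv2.undistortPoints(np.array([[[u,v]]],float),K,np.array([p['k1'],0,0,0,0.]))[0,0]
    T=np.array(p['cam_to_world']);return T[:3,3],T[:3,:3]@[s[0],s[1],1]
def at(p,u,v,z):
    o,d=ray(p,u,v);return o+d*(z-o[2])/d[2]
E
python3 - <<'E'
from h import *
for n,S in(('top',[(290,218),(314,214),(338,210),(362,206)]),('scene',[(213,223),(202,242),(190,264),(178,288)])):
    p=camera(n);g=cv2.cvtColor(p['img'],cv2.COLOR_RGB2GRAY)
    for u,v in S:
        w=g[v-13:v+14,u-13:u+14];t,m=cv2.threshold(w,0,255,cv2.THRESH_OTSU)
        k,l,st,c=cv2.connectedComponentsWithStats(m)
        i=l[13,13];uu,vv=c[i]+[u-13,v-13]
        print(n,t,st[i][4],uu.round(1),vv.round(1),at(p,uu,vv,.070).round(4))
    if n=='scene': cv2.imwrite('pics/s2.png',cv2.resize(p['img'][195:335,120:270,::-1],None,fx=4,fy=4,interpolation=2))
E
```

```text
top 125.0 168 289.7 218.3 [ 0.5389 -0.0223  0.07  ]
top 125.0 169 313.9 213.9 [ 0.5489 -0.079   0.07  ]
top 120.0 170 337.8 209.8 [ 0.5584 -0.1351  0.07  ]
top 122.0 167 361.6 205.5 [ 0.5682 -0.1914  0.07  ]
scene 129.0 156 212.1 221.8 [ 0.5412 -0.025   0.07  ]
scene 131.0 175 201.3 240.9 [ 0.549  -0.0791  0.07  ]
scene 128.0 194 189.8 262.6 [ 0.5584 -0.1351  0.07  ]
scene 132.0 219 177.1 286.5 [ 0.5682 -0.1919  0.07  ]
```

View pics/s2.png

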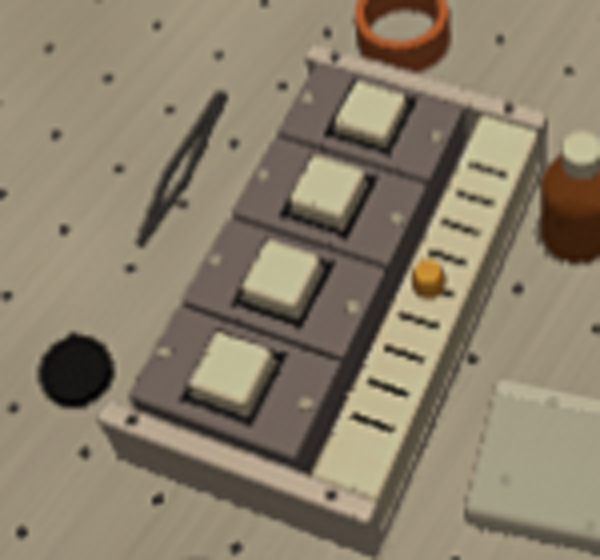

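In the scene view, the key nearest the tape roll, at crop (370,110), lands 3 mm nearer the camera than the top view puts it. It may therefore be lower, so I'll go above that one first with the gripper shut.

```bash
python3 -m pendant '[[0,[40,60,0],[0,0,-2]],[0,[80,115,0],[0,0,-4]],[0,[120,172,0],[0,0,-6]],[0,[160,230,0],[0,0,-8]],[0,[200,287,0],[0,0,-10]],[0,[240,344,0],[0,0,-11]],[0,[280,401,0],[0,0,-11]],[0,[320,459,-20],[0,0,-11]],[0,[344,491,-70],[0,0,-11]],[0,[344,491,-110],[0,0,-11]],[0,[344,491,-130],[0,0,-11]],[0,[344,491,-140],[0,0,-11]],[0,[344,491,-140],[0,0,-11]],[0,[344,491,-140],[0,0,-11]]]' 20
python3 - <<'E'
from h import *
print(get_obs()['wrist_force'],get_obs()['wrist_force'])
E
```

```text
time: 2.55
ee_pos: [0.5404, -0.0237, 0.0933]
tcp_rot: [180.0, -0.2, 9.8]
wrist_force: [0.6, 0.9, -0.6]
opening: 0.0
[ 0.60825329  0.91768183 -0.56792806] [ 0.60825329  0.91768183 -0.56792806]
```

```bash
python3 -m pendant '[[0,[-1,1,-10],[0,0,0]],[0,[-1,1,-18],[0,0,0]],[0,[-1,1,-20],[0,0,0]],[0,[-1,1,-21.5],[0,0,0]],[0,[-1,1,-22.5],[0,0,0]],[0,[-1,1,-22.5],[0,0,0]]]'
```

```text
time: 3.3
ee_pos: [0.5394, -0.0227, 0.0709]
tcp_rot: [180.0, -0.2, 9.8]
wrist_force: [0.9, 0.2, -0.1]
opening: -0.0
```

No contact at z 70.9, where an up key would already push back. I'll go lower in small steps.

```bash
python3 -m pendant '[[0,[0,0,-0.7],[0,0,0]],[0,[0,0,-1],[0,0,0]],[0,[0,0,-1],[0,0,0]]]';python3 -m pendant '[[0,[0,0,-0.5],[0,0,0]],[0,[0,0,-1],[0,0,0]],[0,[0,0,-1],[0,0,0]]]'
```

```text
time: 3.68
ee_pos: [0.5394, -0.0227, 0.0699]
tcp_rot: [180.0, -0.2, 9.8]
wrist_force: [-0.4, -0.2, 0.2]
opening: 0.0001
time: 4.05
ee_pos: [0.5394, -0.0227, 0.0688]
tcp_rot: [180.0, -0.2, 9.8]
wrist_force: [-0.1, 0.0, 0.2]
opening: -0.0001
```

```bash
python3 -m pendant '[[0,[0,0,-0.5],[0,0,0]],[0,[0,0,-0.5],[0,0,0]]]';python3 -m pendant '[[0,[0,0,-0.5],[0,0,0]],[0,[0,0,-0.5],[0,0,0]]]';python3 -m pendant '[[0,[0,0,-0.5],[0,0,0]],[0,[0,0,-0.5],[0,0,0]]]'
```

```text
time: 4.3
ee_pos: [0.5394, -0.0227, 0.0683]
tcp_rot: [180.0, -0.2, 9.8]
wrist_force: [-0.2, 0.7, 1.1]
opening: -0.0004
time: 4.55
ee_pos: [0.5394, -0.0227, 0.068]
tcp_rot: [180.0, -0.2, 9.8]
wrist_force: [0.5, -0.6, 2.7]
opening: -0.0002
time: 4.8
ee_pos: [0.5394, -0.0227, 0.0675]
tcp_rot: [180.0, -0.2, 9.8]
wrist_force: [-0.5, -0.4, 1.7]
opening: 0.0004
```

Contact comes at 68.3, which fits the latched height. A light tap on the neighbouring key will confirm the height reference.

```bash
python3 -m pendant '[[0,[0,0,10],[0,0,0]],[0,[0,0,20],[0,0,0]],[0,[5,-28,20],[0,0,0]],[0,[10,-57,18],[0,0,0]],[0,[10,-57,10],[0,0,0]],[0,[10,-57,5.5],[0,0,0]],[0,[10,-57,5.5],[0,0,0]]]';for i in 1 2 3; do python3 -m pendant '[[0,[0,0,-0.7],[0,0,0]],[0,[0,0,-0.7],[0,0,0]]]'; done
```

```text
time: 5.68
ee_pos: [0.5491, -0.079, 0.0727]
tcp_rot: [180.0, -0.1, 9.8]
wrist_force: [-0.1, 0.2, -0.1]
opening: -0.0002
time: 5.92
ee_pos: [0.5492, -0.0785, 0.0722]
tcp_rot: [180.0, -0.1, 9.9]
wrist_force: [0.7, 0.4, -0.2]
opening: -0.0001
time: 6.18
ee_pos: [0.5492, -0.0785, 0.0717]
tcp_rot: [180.0, -0.2, 9.9]
wrist_force: [-1.3, -0.9, 2.3]
opening: 0.0002
time: 6.42
ee_pos: [0.5492, -0.0785, 0.071]
tcp_rot: [180.0, -0.2, 9.9]
wrist_force: [-1.0, -0.6, 2.3]
opening: 0.0001
```

The neighbour touches at 72, so it is up and the first key is the latched one. I'll go back, press it to its stop, hold, and release.

```bash
python3 -m pendant '[[0,[0,0,10],[0,0,0]],[0,[0,0,16],[0,0,0]],[0,[-5,28,16],[0,0,0]],[0,[-10,56,14],[0,0,0]],[0,[-10,56,4],[0,0,0]],[0,[-10,56,-2],[0,0,0]],[0,[-10,56,-2],[0,0,0]]]'; python3 -m pendant '[[0,[0,0,-2],[0,0,0]],[0,[0,0,-4],[0,0,0]],[0,[0,0,-5],[0,0,0]],[0,[0,0,-6],[0,0,0]],[0,[0,0,-6],[0,0,0]]]'
```

```text
time: 7.3
ee_pos: [0.539, -0.0232, 0.0684]
tcp_rot: [180.0, -0.1, 9.8]
wrist_force: [-0.0, -0.6, 0.3]
opening: 0.0001
time: 7.92
ee_pos: [0.5393, -0.0235, 0.0633]
tcp_rot: [179.9, -0.2, 9.8]
wrist_force: [-2.6, 0.6, 7.2]
opening: -0.0003
```

```bash
python3 -m pendant '[[0,[0,0,-0.7],[0,0,0]],[0,[0,0,-1],[0,0,0]],[0,[0,0,-1],[0,0,0]],[0,[0,0,-1],[0,0,0]],[0,[0,0,-1],[0,0,0]],[0,[0,0,-1],[0,0,0]],[0,[0,0,-1],[0,0,0]]]'; python3 -m pendant '[[0,[0,0,2],[0,0,0]],[0,[0,0,4],[0,0,0]],[0,[0,0,6],[0,0,0]],[0,[0,0,7.5],[0,0,0]],[0,[0,0,7.5],[0,0,0]]]'
```

```text
time: 8.8
ee_pos: [0.5393, -0.0236, 0.0632]
tcp_rot: [180.0, -0.2, 9.8]
wrist_force: [-3.7, 1.8, 7.0]
opening: -0.0001
time: 9.43
ee_pos: [0.5394, -0.0236, 0.0707]
tcp_rot: [180.0, -0.2, 9.8]
wrist_force: [-1.6, 1.0, 2.2]
opening: 0.0001
```

At 70.7 the key is still pushing back with 2.2 N, so it has risen past its latched height. I'll back off and check with the camera.

```bash
python3 -m pendant '[[0,[0,0,15],[0,0,0]],[0,[0,0,60],[0,0,0]],[0,[-20,-20,110],[0,0,0]],[0,[-60,-60,140],[0,0,0]],[0,[-100,-110,150],[0,0,0]],[0,[-140,-160,150],[0,0,0]],[0,[-180,-210,150],[0,0,0]],[0,[-220,-260,150],[0,0,0]],[0,[-240,-300,150],[0,0,0]],[0,[-240,-300,150],[0,0,0]],[0,[-240,-300,150],[0,0,0]]]'
python3 - <<'E'
from h import *
for n,S in(('top',[(290,218),(314,214),(338,210),(362,206)]),('scene',[(213,223),(202,242),(190,264),(178,288)])):
    p=camera(n);g=cv2.cvtColor(p['img'],cv2.COLOR_RGB2GRAY)
    for u,v in S:
        w=g[v-13:v+14,u-13:u+14];t,m=cv2.threshold(w,0,255,cv2.THRESH_OTSU)
        k,l,st,c=cv2.connectedComponentsWithStats(m)
        i=l[13,13];uu,vv=c[i]+[u-13,v-13]
        print(n,t,st[i][4],uu.round(1),vv.round(1),at(p,uu,vv,.070).round(4))
    if n=='scene': cv2.imwrite('pics/s3.png',cv2.resize(p['img'][195:335,120:270,::-1],None,fx=4,fy=4,interpolation=2))
E
```

```text
time: 10.8
ee_pos: [0.2993, -0.3237, 0.2212]
tcp_rot: [179.9, -0.2, 9.7]
wrist_force: [0.5, -0.1, -0.6]
opening: -0.0002
top 126.0 169 289.9 218.1 [ 0.5393 -0.0227  0.07  ]
top 125.0 169 313.9 213.9 [ 0.5489 -0.079   0.07  ]
top 125.0 168 337.8 209.7 [ 0.5586 -0.1352  0.07  ]
top 122.0 169 361.5 205.6 [ 0.5681 -0.1913  0.07  ]
scene 128.0 235 213.4 218.2 [ 0.5382 -0.0152  0.07  ]
scene 130.0 175 201.3 240.9 [ 0.549  -0.0791  0.07  ]
scene 132.0 192 189.7 262.7 [ 0.5585 -0.1353  0.07  ]
scene 131.0 219 177.1 286.5 [ 0.5682 -0.1919  0.07  ]
```

View pics/s3.png

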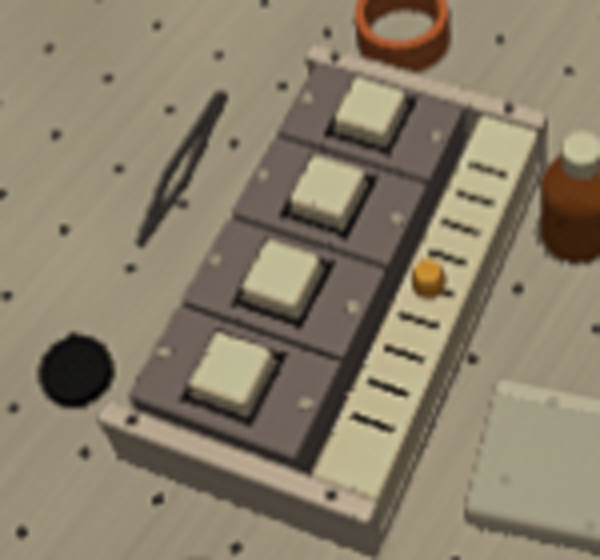

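The scene view shows everything in place, but the key-1 blob merged with the tray rim. I'll compare before and after with a higher threshold.

Run:
```python
import cv2,numpy as np
a=cv2.imread('pics/scene1.png',0)
b=cv2.imread('pics/s3.png',0);b=cv2.resize(b,(150,140),interpolation=cv2.INTER_AREA).astype(float);a=cv2.imread('pics/s2.png',0);a=cv2.resize(a,(150,140),interpolation=cv2.INTER_AREA).astype(float)
for u,v in[(92,27),(81,46),(70,68),(57,92)]:
    A,B=[x[v-9:v+10,u-9:u+10] for x in(a,b)];w=cv2.createHanningWindow((19,19),cv2.CV_64F)
    print(cv2.phaseCorrelate(A,B,w),abs(A-B).mean())
    for x in(A,B):
        m=x>145;print(m.sum(),np.argwhere(m).mean(0).round(2))
```

```text
((-0.3458759575846777, -0.903458683419279), 1.1069566751294988) 11.121883656509695
162 [7.91 9.93]
161 [6.94 9.63]
((-0.0630272458261576, 0.12676811454546488), 1.0700783100451432) 1.0997229916897506
162 [8.8  9.31]
162 [8.8  9.31]
((0.026647529612757737, -0.04449640620931383), 0.9479504124973478) 1.0637119113573408
186 [8.66 8.75]
186 [8.66 8.75]
((0.026035371924374218, -0.028741866478664946), 1.0264829873245278) 1.1385041551246537
207 [8.46 9.09]
205 [8.54 9.11]
```

Only key 1 changed: it rose about 1 px, which fits roughly 4 mm. The other three did not move.

```bash
python3 -c "
from workcell import *
print(job_done(),get_obs()['time'])"
```

```text
the job is handed in; nothing more can be done
the job is handed in; nothing more can be done
```

The latched key was the one at the +y end of the row, next to the tape roll. I pressed it home and it sprang back; my checks show all four keys up. The job is handed in, at about 11 s of robot time.

- **Finding it:** with the gripper shut, a light tap met this key only at z ≈ 68.3 mm. The neighbouring key touched at 72 mm, as an up key should, and I pushed it down only about 1 mm. I did not tap the other two.
- **Pressing it:** I pressed it down to z ≈ 63.2 mm at about 7 N and held for roughly 0.9 s. The force read slightly below the stated 8–10 N, but the key did not move further when I pushed on.
- **Checks after release:**
  - The key still pushed back with 2.2 N at 70.7 mm, so it was above its latched height.
  - In the scene picture its top had risen about 1 px, which fits roughly 4 mm, and the other three keys had not moved.
  - The objects visible in the last close-up stood where they were, and the arm was clear of everything.
- **Failed measurement:** my first automatic check of this key's position in the last scene picture failed because its outline merged with the tray rim. A before-and-after comparison with a higher threshold settled it.

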